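Count to the third gap of the checkout rack and push the carton home

ROBOT

A 6-joint arm with a two-finger parallel gripper is mounted at the origin on the work surface. World frame = base frame: x ahead of the robot, y to its left, z up, the work surface at z = 0. Lengths are in m, angles in rad, forces in N, time in s.
With the tool pointing down it reaches from about 0.35 to 0.975 m from the base axis. Payload 4.9 kg.
Tool frame: the origin (TCP) lies at the very end of the fingers, on their centre line; the grasp point (between the pads) lies 19 mm behind it; x points along the fingers, z is the direction in which the jaws open and shut, and the axes are right-handed (so a half turn about x gives the same grasp; the last joint's range is limited). The gripper opens to 85 mm and grips with 20 to 120 N. Pads are 22 mm wide; open, the fingers measure 114 mm over their backs; the gripper's body (76 mm by 85 mm) begins 54 mm behind the grasp point. The pads swing forward as they close: fully open they stand 13 mm farther back than shut.
Start: joints at [-1.265, 0.053, 1.613, -0, 1.476, -0.119], TCP at [0.258, -0.569, 0.208] pointing down, gripper open.
Joint ranges: [-3.01, 3.01], [-1.01, 2.22], [0.06, 2.58], [-1.02, 4.17], [0.09, 2.62], [-3.14, 3.14]. Speed limits (rad/s): [2.57, 2.57, 3.14, 3.14, 3.14, 3.14].

INTERFACE

Orientations are given as a rotation vector (axis times angle).
In Python, from station import ctrl, imaging gives the robot as it stands. The module is installed in compiled form; this text tells all that it offers.
- The arm moves only by the shell command python3 -m jog 'ROWS' [FORCE]. ROWS is JSON, a list that holds one entry, the list of rows, each a list of 5 numbers: the shift along the tool's x, y, z in m, then the turn about the tool's x in rad, then the closure, from -1 (fully open) to 1 (shut). A call has 1 to 12 rows; each row is the pose to reach, as a shift and turn from the pose measured when the call began, along the tool's axes at that moment; what a row does not reach only later rows make up. A row lasts 1/10 s, in which the tool goes at most 50 mm and 8.59 degrees, less where a joint would pass 70% of its speed; a pose out of reach is approached as far as the arm can. A call with a gripper value outside its range is refused whole. The fingers move at their own pace and stop on an object; FORCE is the grip in N (left out, the last holds). Time passes only in rows, so rows that repeat a pose let the fingers close. It gives the time, the measured TCP pose, the force and the opening at its end, in the units of the state.
- ctrl.get_obs(): the state, without advancing time (a new reading comes with each control period).
- imaging.get_image(name): name is "scene" or "side" or "wrist"; returns a dict with "color" (400x640x3 uint8, red, green, blue), "intrinsics" (3x3 intrinsics, pixels), "R" (3x3) and "t" (3): a world point X has camera coordinates R X + t. Camera axes: x right, y down, z forward; pixel columns grow to the right and rows downward; lengths in m; the calibration is good to about 2 mm. A picture is of the moment at which its call begins. There is no depth.
- ctrl.finish_job(): hands the job in, once; it reports no verdict.
The state is a dict: "t": time; "q": joint angles; "dq": joint speeds; "effort": joint torques, N m; "tool_pos": TCP position; "tool_rot": TCP orientation; "contact_force": force on the tool from outside, world axes, zero at the start; "wrist_torque": the same for the moment, N m; "opening": finger opening in m.
Only numpy, scipy, OpenCV 4.12 (cv2) and the standard library are available. Lean on these libraries where they do the work, as an engineer would, in place of code of your own. Each camera call takes 0.05 s, during which the arm holds its last target.

TASK

The divider rack on the checkout counter has six gaps, each with a small sprung tab standing on the rail over it. Starting at the end of the rack where the ball-topped post stands, run a fingertip along the rail so that it tips the first, second and third tab in turn, and leave the other three tabs untipped. Then push the loose carton that lies in front of the rack into that third gap, lengthways, until it is fully home against the back of the rack: only push it along the counter, never take it between the fingers or lift it, and leave the other goods and things on the counter where they are.

Things in the scene. Friction and masses are not known exactly. Their poses are not given: they have to be found in the camera images.
- rack: Fixed grey divider rack on the counter, 342 mm wide (y), 76 deep (x), no floor. Origin: counter surface, middle of its width. +x points into the gaps (away from the robot), +y along the rail to the robot's left, z up. Seven dividers 6 mm thick, 46 high, at y = 0, +-56, +-112, +-168; gap k = 1..6 (from +y to -y), 50 clear, centred on y = 140, 84, 28, -28, -84, -140. Mouths at x = -40.
- stop_mid (a point): Foot of the back stop, middle of its front face: on the counter at rack x = 30 mm, y = 0 (gap depth 70 mm from the mouths); the stop is 50 mm high and runs across all gaps. Axes as the rack's. The third gap counted from the ball-topped post is gap 3 (y = 28 mm) if that post is at the +y end, gap 4 (y = -28 mm) if at the -y end.
- rail_mid (a point): Middle of the top face of the aluminium rail that runs along y over the back of the gaps: rack x = 20 mm, y = 0, height 54 mm; rail 28 mm wide. Axes as the rack's. Over the middle of each gap a black sprung tab stands on it, at rack x = 20 mm: 24 mm wide along x, 5 mm thick along y, hinge at height 56 mm, top at height 84 mm.
- round_post: Fixed steel post with a ball on top (ball 30 mm diameter, foot 32 mm, 85 mm high in all), origin at the centre of its foot. It stands on the counter by one end of the rack, at rack x = -30 mm and rack y = +195 or -195 mm: counting starts at this end.
- square_post: Fixed steel post with a 26 mm cube on top (85 mm high in all, foot 32 mm square), origin at the centre of its foot. It stands likewise by the other end of the rack.
- carton: Loose plain cardboard carton lying on the counter in front of the rack: 90 mm long (its x), 40 mm wide (its y), 45 mm high, about 120 g, solid, with a paper strip along its top. Origin: centre of its underside. Its +x end faces the rack, turned at most 0.3 rad from the rack's x. Fully home, its end touches the back stop, its origin is at rack x = -15 mm and it stands 20 mm out of the mouth.
- tab_1 (a joint): Angle (rad) of the sprung tab over gap 1 (tab 1 is at the rack's +y end, rack y = 140 mm). 0 upright, positive tipped towards the rack's -y, negative towards +y, limits 1.5 either way. It gives way to a light sideways push (about 1 N at its top) and springs back upright; it counts as tipped beyond 0.35 rad (20 degrees).
- tab_2 (a joint): Angle (rad) of the sprung tab over gap 2 (tab 1 is at the rack's +y end, rack y = 84 mm). 0 upright, positive tipped towards the rack's -y, negative towards +y, limits 1.5 either way. It gives way to a light sideways push (about 1 N at its top) and springs back upright; it counts as tipped beyond 0.35 rad (20 degrees).
- tab_3 (a joint): Angle (rad) of the sprung tab over gap 3 (tab 1 is at the rack's +y end, rack y = 28 mm). 0 upright, positive tipped towards the rack's -y, negative towards +y, limits 1.5 either way. It gives way to a light sideways push (about 1 N at its top) and springs back upright; it counts as tipped beyond 0.35 rad (20 degrees).
- tab_4 (a joint): Angle (rad) of the sprung tab over gap 4 (tab 1 is at the rack's +y end, rack y = -28 mm). 0 upright, positive tipped towards the rack's -y, negative towards +y, limits 1.5 either way. It gives way to a light sideways push (about 1 N at its top) and springs back upright; it counts as tipped beyond 0.35 rad (20 degrees).
- tab_5 (a joint): Angle (rad) of the sprung tab over gap 5 (tab 1 is at the rack's +y end, rack y = -84 mm). 0 upright, positive tipped towards the rack's -y, negative towards +y, limits 1.5 either way. It gives way to a light sideways push (about 1 N at its top) and springs back upright; it counts as tipped beyond 0.35 rad (20 degrees).
- tab_6 (a joint): Angle (rad) of the sprung tab over gap 6 (tab 1 is at the rack's +y end, rack y = -140 mm). 0 upright, positive tipped towards the rack's -y, negative towards +y, limits 1.5 either way. It gives way to a light sideways push (about 1 N at its top) and springs back upright; it counts as tipped beyond 0.35 rad (20 degrees).
- lane_tin: Loose round tin, 42 mm diameter, 44 mm high, standing in gap 2; origin at the centre of its underside. Bystander: leave it where it stands.
- lane_pack: Loose short cardboard pack, 56 x 38 x 45 mm, standing in gap 5; origin at the centre of its underside. Bystander: leave it where it stands.
- till_roll: Loose paper roll, 64 mm diameter, 57 mm high, on the counter left of the rack; origin at the centre of its underside. Bystander: leave it where it stands.
- spray_bottle: Loose white bottle, 56 mm diameter, 150 mm high, right of the rack; origin at the centre of its underside. Bystander: leave it where it stands.
- pen_cup: Loose black open cup, 76 mm diameter, 90 mm high, left of the rack; origin at the centre of its underside. Bystander: leave it where it stands.
- mint_jar: Loose white jar, 54 mm diameter, 60 mm high, right of the rack, nearer the robot; origin at the centre of its underside. Bystander: leave it where it stands.
There are look-alikes about, which are no part of the job. What is shaped like the carton but pink or turquoise is not meant.

How it is judged:
By the outcome, as a careful person would: the job done as asked, in the order asked, and still so for the second after the job is handed in, with the robot touching nothing.
It also fails if it takes over 56 s, if anything falls off the work surface, if the arm or the gripper's body presses on something with over 40 N, if the wrist force passes 120 N, or if a joint passes its speed limit or range.

## Working session

There is one attempt and no reset: what is moved stays moved. The work goes in short steps, Python scripts to look and compute and a shell command to move; the robot and the scene stay as the last step left them, time stands still between calls to the robot, and variables do not carry over. Pictures are saved under pics/ and viewed, and the job is handed in when it is done.

```bash
mkdir -p pics; ls
python3 - <<'E'
from station import ctrl, imaging
import cv2
o=ctrl.get_obs()
print({k:o[k] for k in('t','tool_pos','tool_rot','contact_force','opening')})
for n in("scene","side"):
    d=imaging.get_image(n); cv2.imwrite(f"pics/{n}0.png",d["color"][:,:,::-1])
    print(n,d["intrinsics"],d["R"],d["t"])
E
```

```text
pics
{'t': 0.0, 'tool_pos': array([ 0.25740179, -0.56879694,  0.20647602]), 'tool_rot': array([ 0.89214214,  1.38232873, -0.88997508]), 'contact_force': array([-0.44058092,  0.03358117, -0.27791881]), 'opening': 0.08539613953210658}
scene [[442.30041868   0.         325.87182486]
 [  0.         442.30041868 196.0142865 ]
 [  0.           0.           1.        ]] [[ 0.8470916   0.531445   -0.00142582]
 [ 0.45399932 -0.72503727 -0.51788568]
 [-0.27626153  0.43804929 -0.85544865]] [-0.44815687 -0.19202036  1.22659661]
side [[414.73288586   0.         323.44939179]
 [  0.         414.73288586 203.26584361]
 [  0.           0.           1.        ]] [[-0.79690682 -0.60406174  0.00699571]
 [-0.33089083  0.42677961 -0.84164744]
 [ 0.50542139 -0.6730294  -0.53998207]] [0.41759328 0.22341872 1.00278795]
```

View pics/scene0.png

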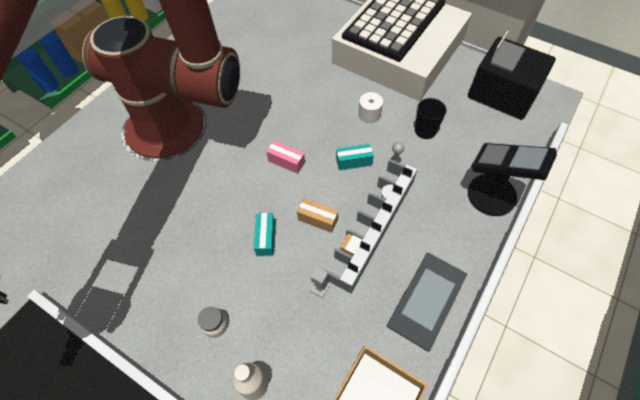

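View pics/side0.png

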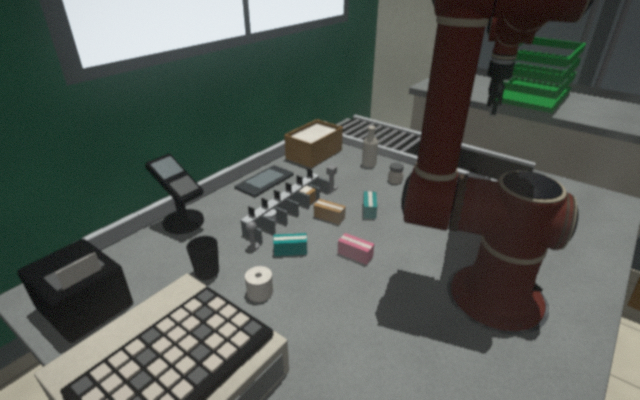

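The scene picture shows the rack running from (405,165) to (340,285). Look-alikes for the carton are pink (286,156), turquoise (354,156), turquoise (263,233), and the brown lane_pack inside the rack (350,243). The plain brown carton is at (318,214), and I'll check it in a close crop.

Run:
```python
import cv2
a=cv2.imread("pics/scene0.png")[135:300,245:435]; cv2.imwrite("pics/s_crop.png",cv2.resize(a,None,fx=4,fy=3.6*4/3.6*0.9,interpolation=cv2.INTER_CUBIC)[:600])
print(a.shape)
a=cv2.imread("pics/side0.png")[155:275,230:390]; cv2.imwrite("pics/d_crop.png",cv2.resize(a,None,fx=5,fy=5,interpolation=cv2.INTER_CUBIC))
```

```text
(165, 190, 3)
```

View pics/s_crop.png

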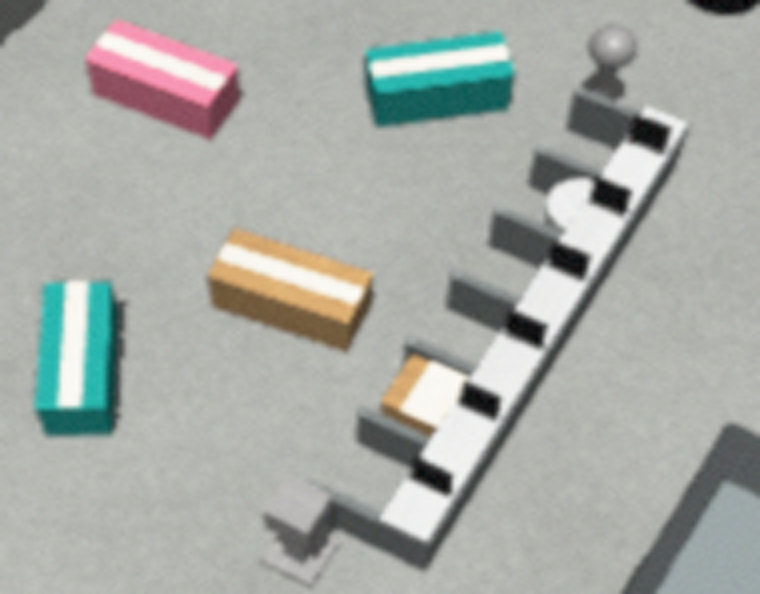

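View pics/d_crop.png

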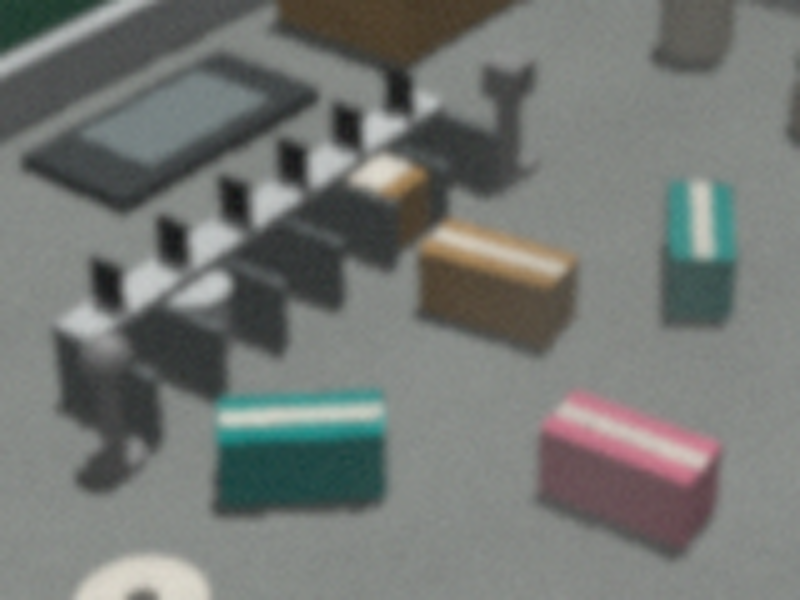

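```bash
cat > h.py <<'E'
import numpy as np
from scipy.optimize import least_squares
K={'scene':(np.array([[442.30041868,0,325.87182486],[0,442.30041868,196.0142865],[0,0,1]]),np.array([[0.8470916,0.531445,-0.00142582],[0.45399932,-0.72503727,-0.51788568],[-0.27626153,0.43804929,-0.85544865]]),np.array([-0.44815687,-0.19202036,1.22659661])),
'side':(np.array([[414.73288586,0,323.44939179],[0,414.73288586,203.26584361],[0,0,1]]),np.array([[-0.79690682,-0.60406174,0.00699571],[-0.33089083,0.42677961,-0.84164744],[0.50542139,-0.6730294,-0.53998207]]),np.array([0.41759328,0.22341872,1.00278795]))}
def proj(c,X):
    k,R,t=K[c]; p=(R@np.asarray(X).T).T+t; p=p@k.T; return p[...,:2]/p[...,2:]
def place(pose,P):
    x,y,a=pose; P=np.asarray(P,float); c,s=np.cos(a),np.sin(a)
    return np.c_[x+c*P[:,0]-s*P[:,1],y+s*P[:,0]+c*P[:,1],P[:,2]]
def fit(obs,x0):
    f=lambda p:np.concatenate([(proj(c,place(p,P))-u).ravel() for c,P,u in obs])
    r=least_squares(f,x0,loss='soft_l1'); return r.x,r.fun.reshape(-1,2)
def S(l): return np.array(l)/[4,3.6]+[245,135]-0.3
def D(l): return np.array(l)/5+[230,155]-0.3
E
python3 - <<'E'
from h import *
T=[[.02,y,.07] for y in(.14,.084,.028,-.028,-.084,-.14)]
s=S([(650,133),(611,195),(570,260),(526,328),(481,400),(433,477)]); d=D([(107,283),(172,241),(235,199),(292,160),(347,124),(398,90)])
for o in([('scene',T,s)],[('side',T,d)],[('scene',T,s),('side',T,d)]):
    p,r=fit(o,[.6,0,0]); print(p.round(4),r.round(1).tolist())
C=[[-.045,.02,.045],[.045,.02,.045],[.045,-.02,.045],[-.045,-.02,.045]]
s=S([(235,230),(373,270),(350,320),(210,274)])
d=D([(578,258),(445,220),(420,248),(550,285)][0:4])
d=D([(550,285),(420,248),(445,220),(578,258)])
for o in([('scene',C,s)],[('side',C,d)],[('scene',C,s),('side',C,d)]):
    p,r=fit(o,[.5,0,0]); print(p.round(4),r.round(1).tolist())
E
```

```text
[0.6374 0.0326 0.0453] [[-0.0, 0.1], [-0.1, 0.0], [-0.1, 0.0], [0.1, 0.1], [0.0, 0.1], [0.0, -0.3]]
[0.6377 0.0322 0.0466] [[0.0, 0.0], [0.1, -0.3], [-0.1, -0.0], [0.0, 0.1], [-0.1, 0.1], [0.0, 0.1]]
[0.6374 0.0325 0.0456] [[-0.0, 0.1], [-0.1, 0.1], [-0.1, 0.1], [0.1, 0.1], [0.0, 0.1], [0.1, -0.2], [-0.0, 0.1], [0.1, -0.2], [-0.1, 0.0], [0.1, 0.2], [-0.0, 0.2], [0.1, 0.2]]
[ 0.5182 -0.0192  0.1824] [[-0.2, -1.0], [0.6, 0.0], [0.2, 0.2], [-0.6, 0.4]]
[ 0.5179 -0.02    0.1746] [[0.1, 0.6], [-0.8, 0.2], [0.4, -0.3], [0.2, -0.6]]
[ 0.518  -0.0195  0.1806] [[-0.3, -1.0], [0.5, 0.1], [0.0, 0.3], [-0.8, 0.4], [0.0, 0.6], [-0.9, 0.4], [0.1, -0.3], [0.0, -0.6]]
```

The ball-topped post is at the +y end, next to the tin in gap 2. The target is therefore gap 3 and the order is tabs 1, 2, 3. The two views agree within 1 mm on the rack. The carton is plain brown with a white strip, as described. Next I'll check clearances to the look-alikes and the tool axes.

```bash
cat >> h.py <<'E'
RACK=np.array([.6374,.0325,.0456])
def torack(p):
    c,s=np.cos(RACK[2]),np.sin(RACK[2]); d=np.asarray(p,float)[...,:2]-RACK[:2]
    return np.stack([c*d[...,0]+s*d[...,1],-s*d[...,0]+c*d[...,1]],-1)
def toworld(p,z): return place(RACK,[[p[0],p[1],z]])[0]
def back(c,u,z):
    k,R,t=K[c]; r=R.T@np.linalg.inv(k)@np.array([u[0],u[1],1]); o=-R.T@t; return o+r*(z-o[2])/r[2]
def rel(target,yaw_deg=None):
    from station import ctrl
    from scipy.spatial.transform import Rotation as Ro
    o=ctrl.get_obs(); R=Ro.from_rotvec(o['tool_rot']).as_matrix()
    print('t',o['t'],'pos',o['tool_pos'].round(4),'rack',torack(o['tool_pos']).round(4),'F',o['contact_force'].round(1),'open',round(o['opening'],4))
    print('shift tool',(R.T@(np.asarray(target)-o['tool_pos'])).round(4)); return R
E
python3 - <<'E'
from h import *
for n,l in(('turqA',[(368,48),(503,35),(513,75),(375,90)]),('turqB',[(43,283),(112,283),(113,408),(38,410)]),('pink',[(120,20),(240,68),(215,108),(88,58)]),('carton',[(235,230),(373,270),(350,320),(210,274)])):
    print(n,[torack(back('scene',u,.045)).round(3).tolist() for u in S(l)])
R=rel(toworld((.02,.172),.2)); print(R.round(3)); z=R[:,2]; print('jaw dir world yaw',np.degrees(np.arctan2(z[1],z[0])),'rack x yaw deg',np.degrees(RACK[2]))
E
```

```text
turqA [[-0.17, 0.136], [-0.1, 0.189], [-0.079, 0.161], [-0.149, 0.106]]
turqB [[-0.244, -0.124], [-0.209, -0.104], [-0.16, -0.178], [-0.196, -0.2]]
pink [[-0.322, 0.08], [-0.233, 0.081], [-0.229, 0.044], [-0.322, 0.041]]
carton [[-0.167, -0.035], [-0.081, -0.021], [-0.075, -0.06], [-0.163, -0.07]]
t 0.1 pos [ 0.2574 -0.5689  0.2066] rack [-0.407  -0.5834] F [-1.1  0.5 -0.2] open 0.0856
shift tool [ 0.0077  0.6764 -0.5436]
[[-0.001  0.911  0.412]
 [ 0.002  0.412 -0.911]
 [-1.     0.    -0.002]]
jaw dir world yaw -65.65855788023612 rack x yaw deg 2.612687545796554
```

```bash
python3 -m jog '[[[0,0.015,-0.012,-0.05,1],[0,0.045,-0.036,-0.15,1],[0,0.08,-0.064,-0.28,1],[0,0.115,-0.092,-0.4,1],[0,0.15,-0.12,-0.52,1],[0,0.185,-0.148,-0.64,1],[0,0.22,-0.176,-0.76,1],[0,0.255,-0.204,-0.88,1],[0,0.29,-0.232,-1.0,1],[0,0.325,-0.26,-1.1,1],[0,0.35,-0.28,-1.19,1],[0,0.36,-0.288,-1.192,1]]]' 40
python3 - <<'E'
from h import *
R=rel(toworld((.02,.172),.16)); print(R.round(3)); z=R[:,2]; print('jaw yaw',np.degrees(np.arctan2(z[1],z[0])))
E
```

```text
t: 1.3
tool_pos: [0.467, -0.1548, 0.2068]
tool_rot: [-0.038, 1.571, 0.043]
contact_force: [-0.7, -0.7, -0.2]
opening: 0.0001
t 1.3 pos [ 0.467  -0.1548  0.2068] rack [-0.1787 -0.1793] F [-0.7 -0.7 -0.2] open 0.0001
shift tool [0.0476 0.35   0.2009]
[[-0.001 -0.052  0.999]
 [ 0.003  0.999  0.052]
 [-1.     0.003 -0.001]]
jaw yaw 2.9610966133942584
```

```bash
python3 -m jog '[[[0,0.02,0.011,0,1],[0,0.06,0.034,0.006,1],[0,0.1,0.057,0.006,1],[0,0.14,0.08,0.006,1],[0,0.18,0.103,0.006,1],[0,0.22,0.126,0.006,1],[0,0.26,0.149,0.006,1],[0,0.3,0.172,0.006,1],[0.01,0.33,0.19,0.006,1],[0.03,0.35,0.201,0.006,1],[0.047,0.35,0.201,0.006,1],[0.047,0.35,0.201,0.006,1]]]'
python3 - <<'E'
from h import *
from station import imaging
import cv2
rel(toworld((.02,.174),.07))
for n in("scene","side"):
    d=imaging.get_image(n)["color"][:,:,::-1]
    d=d[100:260,300:480] if n=='scene' else d[100:270,190:390]
    cv2.imwrite(f"pics/{n}1.png",cv2.resize(d,None,fx=3.5,fy=3.5,interpolation=cv2.INTER_CUBIC))
E
```

```text
t: 2.5
tool_pos: [0.647, 0.2045, 0.156]
tool_rot: [-0.035, 1.579, 0.037]
contact_force: [-1.0, 0.6, -0.1]
opening: 0.0005
t 2.5 pos [0.647  0.2045 0.156 ] rack [0.0175 0.1714] F [-1.   0.6 -0.1] open 0.0005
shift tool [0.086  0.0026 0.0033]
```

View pics/scene1.png

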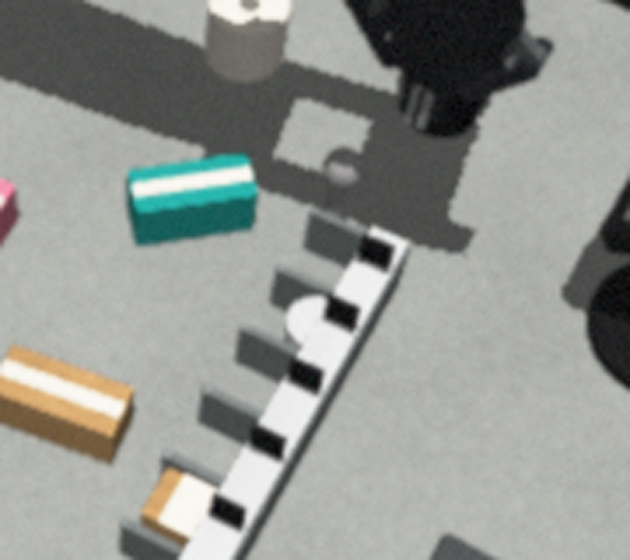

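View pics/side1.png

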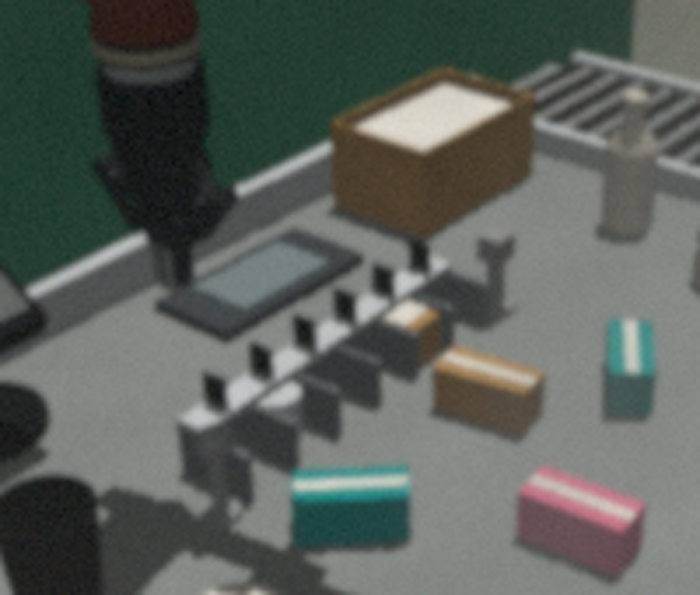

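```bash
python3 -m jog '[[[0.02,0.003,0.003,0,1],[0.045,0.003,0.003,0,1],[0.07,0.003,0.003,0,1],[0.085,0.003,0.003,0,1],[0.085,0.003,0.003,0,1]]]'
python3 - <<'E'
from h import *
R=rel(toworld((.02,.029),.07));z=R[:,2]; print('jaw yaw',np.degrees(np.arctan2(z[1],z[0])))
E
```

```text
t: 3.1
tool_pos: [0.6494, 0.2064, 0.0715]
tool_rot: [-0.033, 1.578, 0.035]
contact_force: [-0.1, -0.6, -0.7]
opening: -0.0001
t 3.1 pos [0.6494 0.2064 0.0715] rack [0.0199 0.1731] F [-0.1 -0.6 -0.7] open -0.0001
shift tool [ 0.0013 -0.1441  0.0004]
jaw yaw 2.496342563558574
```

```bash
python3 -m jog '[[[0.001,-0.01,0,0,1],[0.001,-0.023,0,0,1],[0.001,-0.036,0,0,1],[0.001,-0.049,0,0,1],[0.001,-0.062,0,0,1],[0.001,-0.075,0,0,1],[0.001,-0.088,0,0,1],[0.001,-0.101,0,0,1],[0.001,-0.114,0,0,1],[0.001,-0.127,0,0,1],[0.001,-0.14,0,0,1],[0.001,-0.148,0,0,1]]]'
python3 - <<'E'
from h import *
from station import imaging
import cv2
rel(toworld((.02,.05),.07))
for n in("scene","side"):
    d=imaging.get_image(n)["color"][:,:,::-1]
    d=d[100:260,300:480] if n=='scene' else d[100:270,190:390]
    cv2.imwrite(f"pics/{n}2.png",cv2.resize(d,None,fx=3.5,fy=3.5,interpolation=cv2.INTER_CUBIC))
rel(toworld((.02,.05),.07))
E
```

```text
t: 4.3
tool_pos: [0.6559, 0.0572, 0.0703]
tool_rot: [-0.033, 1.578, 0.034]
contact_force: [-0.5, 0.1, 0.0]
opening: 0.0
t 4.3 pos [0.6559 0.0572 0.0703] rack [0.0197 0.0238] F [-0.5  0.1  0. ] open 0.0
shift tool [0.0003 0.0262 0.0003]
t 4.4 pos [0.656  0.0573 0.0703] rack [0.0197 0.0239] F [-0.3  0.  -0.2] open 0.0001
shift tool [0.0003 0.0261 0.0002]
```

View pics/side2.png

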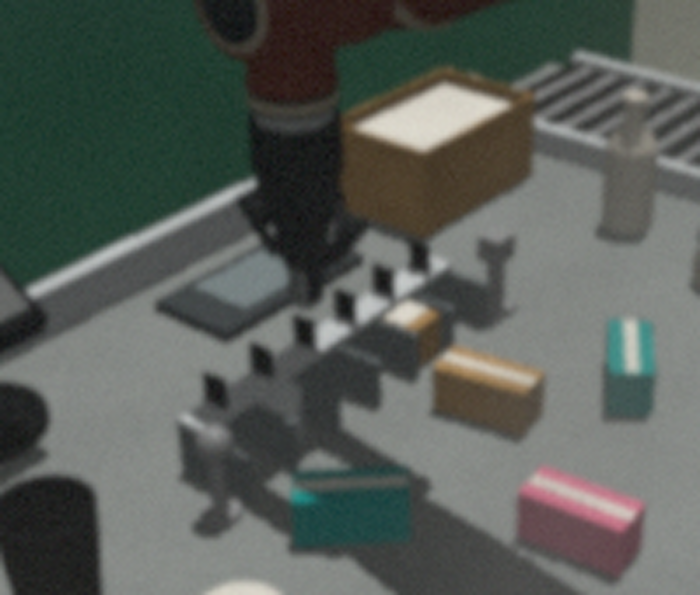

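View pics/scene2.png

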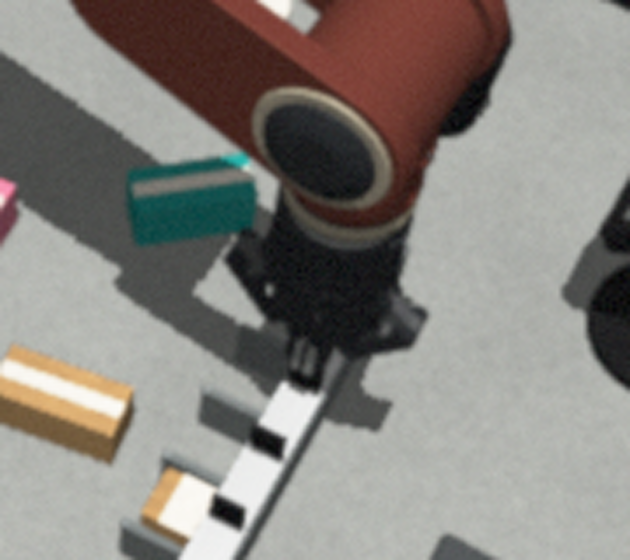

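The side view shows tab 3 still upright at (304,330), with the fingertip at (308,300) apparently above it. I'll triangulate the real tip.

Run:
```python
from h import *
from station import ctrl,imaging
import cv2
p=ctrl.get_obs()['tool_pos']
us=np.array([386.6,209.4])-.3;ud=np.array([278,185.7])-.3
print(proj('scene',p),us,proj('side',p),ud)
r=least_squares(lambda X:np.r_[proj('scene',X)-us,proj('side',X)-ud],p);print(r.x,r.fun,torack(r.x))
for z in(.07,.09,.1):
    q=p.copy();q[2]=z;print(z,proj('scene',q).round(1),proj('side',q).round(1))
for n in("scene","side"):
    d=imaging.get_image(n)["color"][:,:,::-1]
    c=proj(n,p).astype(int); d=d[c[1]-30:c[1]+30,c[0]-40:c[0]+40].copy()
    d=cv2.resize(d,None,fx=10,fy=10,interpolation=cv2.INTER_CUBIC); d=cv2.convertScaleAbs(d,alpha=1.8,beta=20)
    cv2.imwrite(f"pics/{n}3.png",d); print(n,c)
```

```text
[386.22810311 208.20054036] [386.3 209.1] [277.5243231  193.91386451] [277.7 185.4]
[0.66190514 0.0444083  0.09155727] [ 0.65223073 -0.12019543  0.89094821  0.16026511] [0.0250225  0.01077887]
0.07 [386.2 208.3] [277.5 194. ]
0.09 [387.2 203.9] [277.2 188.3]
0.1 [387.8 201.6] [277.  185.4]
scene [386 208]
side [277 193]
```

View pics/side3.png

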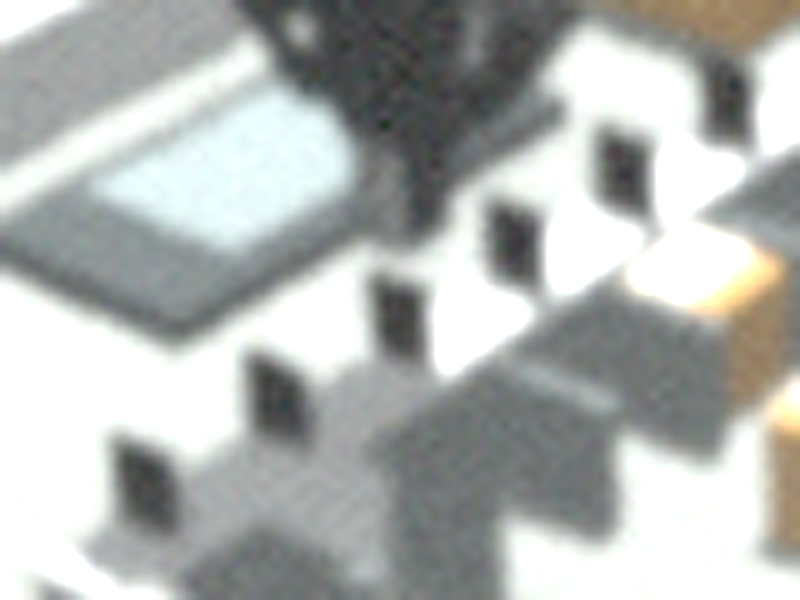

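View pics/scene3.png

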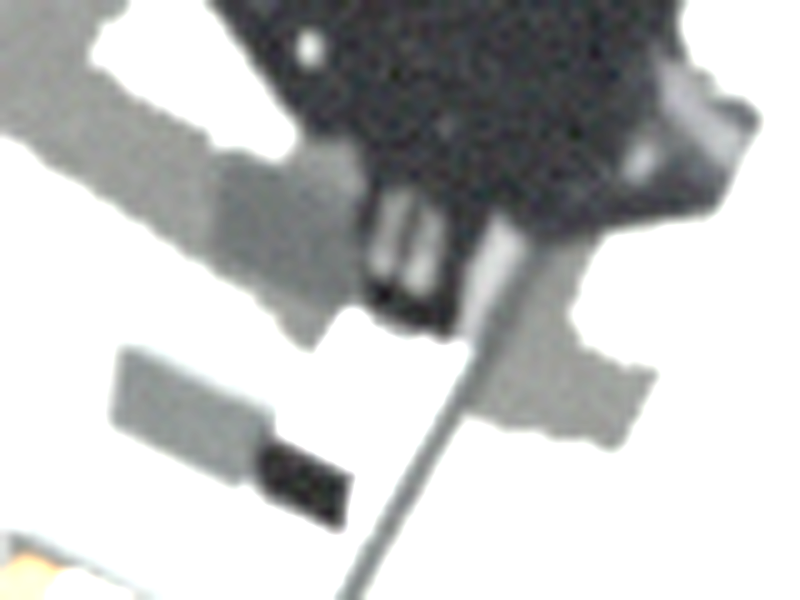

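The tip is really at about z≈0.088 when the reported TCP z is 0.070, so it passed just over the tabs with no contact and every tab is still upright. I'll lift, go back to the start and come in lower, checking the tip against tab 1.

```bash
python3 -m jog '[[[-0.02,0,0,0,1],[-0.03,0.02,0,0,1],[-0.03,0.06,0,0,1],[-0.03,0.1,0,0,1],[-0.03,0.135,0,0,1],[-0.02,0.15,0,0,1],[0,0.15,0,0,1],[0.01,0.15,0,0,1],[0.01,0.15,0,0,1]]]'
python3 - <<'E'
from h import *
from station import ctrl,imaging
import cv2
o=rel(toworld((.02,.174),.07)); p=ctrl.get_obs()['tool_pos']
for n in("scene","side"):
    d=imaging.get_image(n)["color"][:,:,::-1]
    c=proj(n,p).astype(int); d=d[c[1]-30:c[1]+30,c[0]-40:c[0]+40].copy()
    d=cv2.resize(d,None,fx=10,fy=10,interpolation=cv2.INTER_CUBIC); d=cv2.convertScaleAbs(d,alpha=1.8,beta=20)
    cv2.imwrite(f"pics/{n}4.png",d); print(n,c)
E
```

```text
t: 5.4
tool_pos: [0.6473, 0.2077, 0.0574]
tool_rot: [-0.034, 1.584, 0.034]
contact_force: [0.2, -0.3, 0.2]
opening: -0.0001
t 5.4 pos [0.6473 0.2077 0.0574] rack [0.0178 0.1746] F [ 0.2 -0.3  0.2] open -0.0001
shift tool [-0.0126 -0.0006  0.002 ]
scene [411 164]
side [243 221]
```

View pics/side4.png

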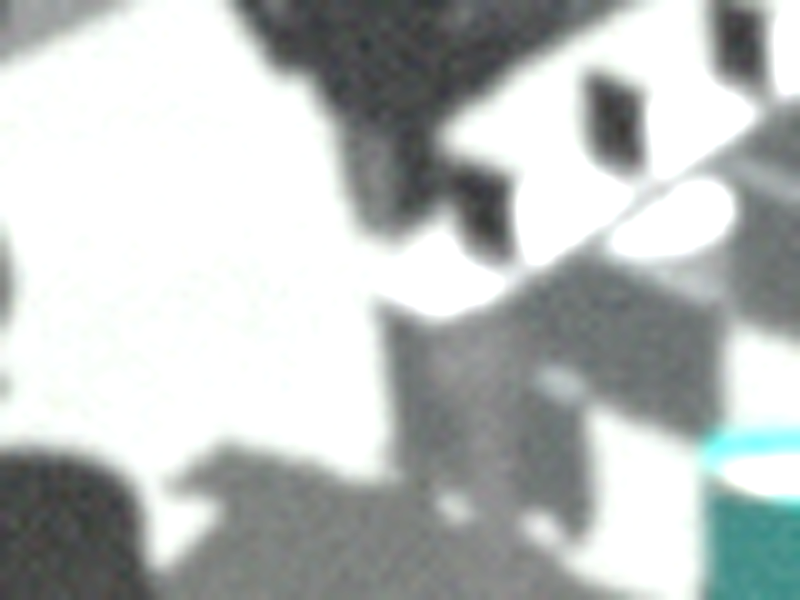

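View pics/scene4.png

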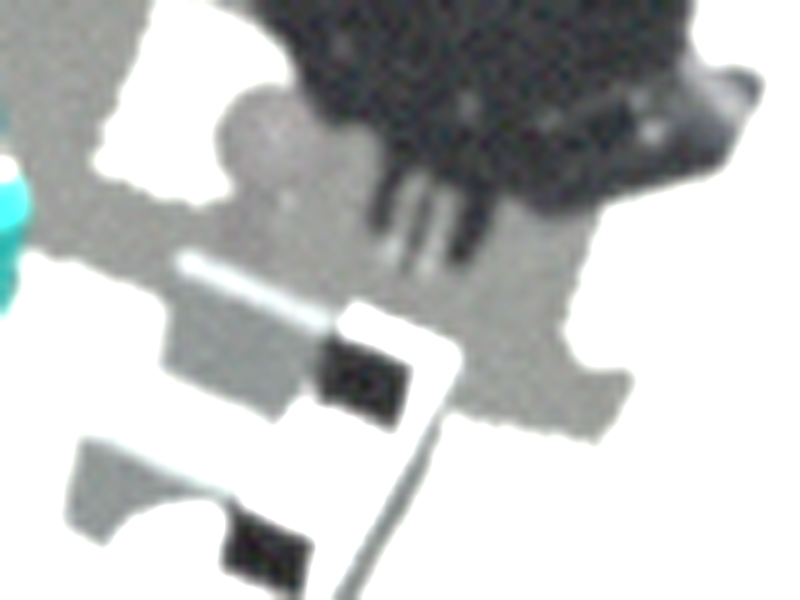

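Run:
```python
from h import *
p=np.array([0.6473,0.2077,0.0574]); q=np.array([.656,.0573,.0703])
# box corner projections for varying z offset
def box(p,dz,hx=.0145,hy=.011):
    C=place([p[0],p[1],RACK[2]],[[-hx,hy,0],[hx,hy,0],[hx,-hy,0],[-hx,-hy,0]]); C[:,2]=p[2]+dz; return C
for dz in(0,.01,.02):
  print(dz,'side4',((proj('side',box(p,dz))-[203,191])*10).round().tolist(),'scene4',((proj('scene',box(p,dz))-[371,134])*10).round().tolist())
  print('   side3',((proj('side',box(q,dz))-[237,163])*10).round().tolist(),'scene3',((proj('scene',box(q,dz))-[346,178])*10).round().tolist())
```

```text
0 side4 [[416.0, 336.0], [340.0, 301.0], [395.0, 265.0], [471.0, 299.0]] scene4 [[367.0, 247.0], [475.0, 294.0], [439.0, 358.0], [331.0, 310.0]]
   side3 [[419.0, 339.0], [345.0, 310.0], [392.0, 280.0], [465.0, 308.0]] scene3 [[366.0, 239.0], [480.0, 293.0], [439.0, 366.0], [324.0, 311.0]]
0.01 side4 [[413.0, 307.0], [336.0, 272.0], [392.0, 235.0], [468.0, 269.0]] scene4 [[374.0, 223.0], [482.0, 270.0], [446.0, 334.0], [337.0, 286.0]]
   side3 [[417.0, 311.0], [343.0, 282.0], [390.0, 252.0], [464.0, 280.0]] scene3 [[371.0, 217.0], [486.0, 271.0], [445.0, 345.0], [328.0, 290.0]]
0.02 side4 [[409.0, 277.0], [332.0, 242.0], [388.0, 206.0], [465.0, 240.0]] scene4 [[380.0, 198.0], [490.0, 246.0], [454.0, 310.0], [343.0, 262.0]]
   side3 [[415.0, 282.0], [341.0, 253.0], [388.0, 223.0], [462.0, 251.0]] scene3 [[376.0, 194.0], [492.0, 249.0], [450.0, 323.0], [333.0, 267.0]]
```

```bash
python3 -m jog '[[[0.006,0,0.002,0,1],[0.012,0,0.002,0,1],[0.015,0,0.002,0,1]]]'
cat > look.py <<'E'
from h import *
from station import ctrl,imaging
import cv2,sys
tag=sys.argv[1]; p=ctrl.get_obs()['tool_pos']; print(ctrl.get_obs()['contact_force'].round(1))
ims=[]
for n in("scene","side"):
    d=imaging.get_image(n)["color"][:,:,::-1]
    c=proj(n,p).astype(int); d=d[c[1]-35:c[1]+25,c[0]-25:c[0]+25].copy()
    d=(255*(d/255.)**.6).astype('uint8')
    ims.append(cv2.resize(d,None,fx=8,fy=8,interpolation=cv2.INTER_CUBIC)); print(n,'origin',c-[25,35])
cv2.imwrite(f"pics/{tag}.png",np.hstack(ims))
E
python3 look.py l5
```

```text
t: 5.8
tool_pos: [0.6511, 0.2075, 0.0447]
tool_rot: [-0.032, 1.58, 0.034]
contact_force: [-0.7, 0.6, -0.0]
opening: 0.0
[-0.7  0.6 -0. ]
scene origin [386 132]
side origin [218 189]
```

View pics/l5.png

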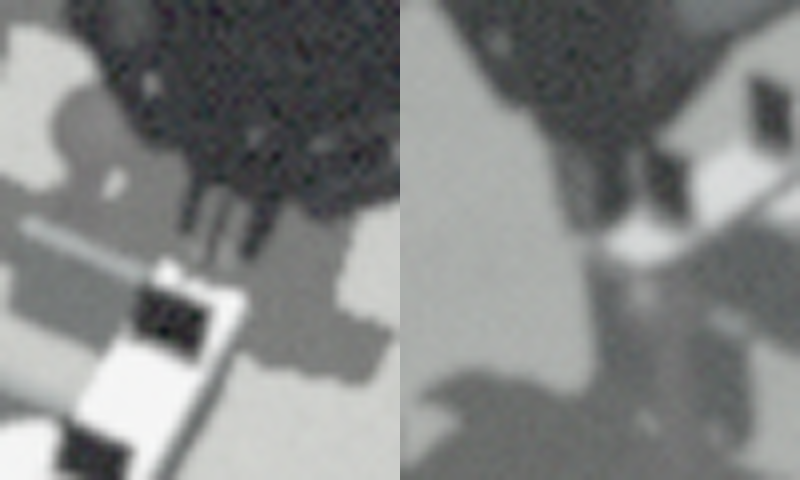

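```bash
python3 -m jog '[[[0.004,0,0,0,1],[0.004,0,0,0,1]]]' | grep -E "pos|force"
python3 - <<'E'
from h import *
p=np.array([.6511,.2075,.0447])
C=lambda a:place([p[0]+a[0],p[1]+a[1],RACK[2]],[[0,-.011,p[2]+a[2]],[-.01,.011,p[2]+a[2]]])
f=lambda a:np.r_[proj('scene',C(a)[0])-[412.9,165.1],proj('side',C(a)[1])-[242.0,219.2]]
r=least_squares(f,[0,0,0]);print(r.x,r.fun)
E
```

```text
tool_pos: [0.6501, 0.2075, 0.0397]
contact_force: [-0.1, 0.5, 0.2]
[ 0.00203448 -0.00022518  0.02677912] [-0.39603469  0.10076443 -0.45227888 -0.1169138 ]
```

```bash
python3 -m jog '[[[0,-0.01,0,0,1],[0,-0.02,0,0,1],[0,-0.032,0,0,1],[0,-0.032,0,0,1]]]' | grep -E "pos|force";python3 look.py l6
```

```text
tool_pos: [0.6518, 0.1739, 0.0402]
contact_force: [-1.1, 0.5, 2.9]
[-1.1  0.5  2.9]
scene origin [380 143]
side origin [226 184]
```

View pics/l6.png

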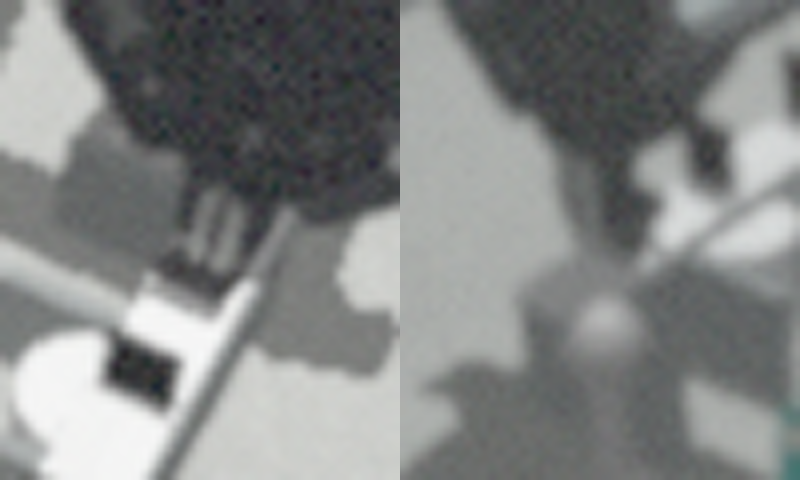

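Tab 1 is clearly tipped: it lies over at (190,275), and tab 2 is upright at (140,372). I'll continue the run to tab 3.

```bash
python3 -m jog '[[[0,-0.008,0,0,1],[0,-0.018,0,0,1],[0,-0.028,0,0,1],[0,-0.038,0,0,1],[0,-0.048,0,0,1],[0,-0.058,0,0,1],[0,-0.068,0,0,1],[0,-0.078,0,0,1],[0,-0.088,0,0,1],[0,-0.098,0,0,1],[0,-0.108,0,0,1],[0,-0.114,0,0,1]]]' | grep -E "pos|force";python3 look.py l7;  python3 -c "
from h import *
rel(toworld((.02,.055),.06))"
```

```text
tool_pos: [0.6566, 0.0602, 0.0404]
contact_force: [0.3, 2.1, 2.0]
[0.3 2.1 2. ]
scene origin [360 178]
side origin [252 167]
t 7.9 pos [0.6567 0.0598 0.0406] rack [0.0206 0.0264] F [-0.5 -0.1  3.7] open -0.0001
shift tool [-0.0194  0.0286 -0.0009]
```

View pics/l7.png

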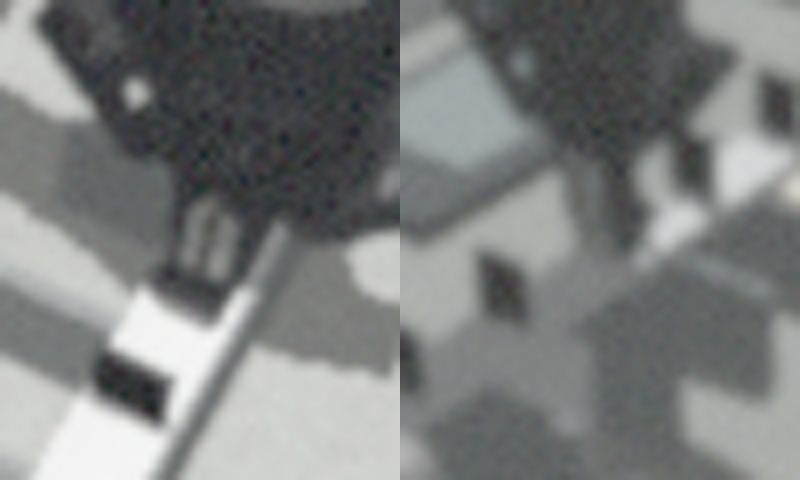

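Tabs 2 and 1 are upright again, tab 3 lies tipped under the finger at (195,295), and tab 4 is untouched at (130,385). I'll back off and lift, then get ready for the sideways push with the fingers partly open.

```bash
python3 -m jog '[[[0,0.01,0,0,1],[0,0.02,0,0,1],[0,0.024,0,0,1],[-0.03,0.024,0,0,1],[-0.06,0.024,0,0,1],[-0.08,0.024,0,0,1],[-0.08,0.02,-0.02,0,0.5],[-0.08,0,-0.05,0,0],[-0.08,-0.03,-0.08,0,0],[-0.08,-0.07,-0.11,0,0],[-0.08,-0.1,-0.13,0,0],[-0.08,-0.11,-0.14,0,0]]]' | grep -E "pos|force|open";  python3 -c "
from h import *
R=rel(toworld((-.119,-.103),.03));z=R[:,2]; print('jaw yaw',np.degrees(np.arctan2(z[1],z[0])))"; python3 look.py l8
```

```text
tool_pos: [0.5206, -0.0572, 0.1218]
contact_force: [-0.6, 0.8, -0.5]
opening: 0.0429
t 9.1 pos [ 0.5206 -0.0572  0.1218] rack [-0.1207 -0.0843] F [-0.6  0.8 -0.5] open 0.0429
shift tool [ 0.0918 -0.0187  0.0029]
jaw yaw 2.228457628352907
[-0.6  0.8 -0.5]
scene origin [283 171]
side origin [311 142]
```

View pics/l8.png

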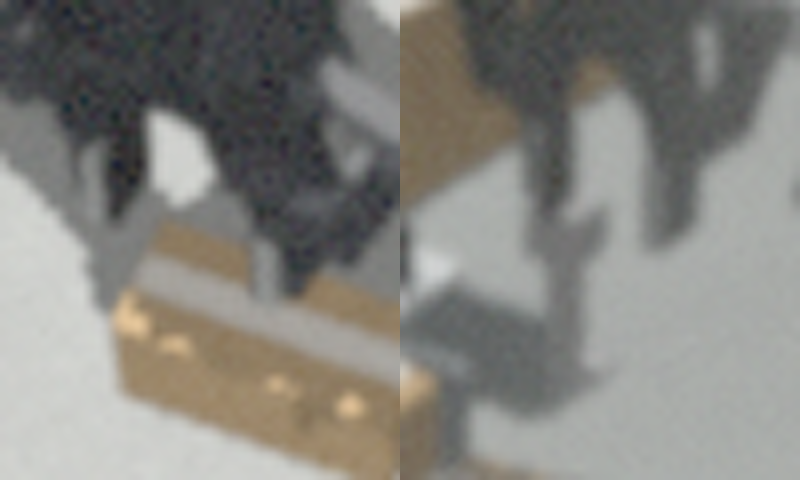

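```bash
python3 -m jog '[[[0,-0.015,0.003,-0.006,0],[0,-0.024,0.003,-0.006,0],[0.02,-0.024,0.003,-0.006,0],[0.05,-0.024,0.003,-0.006,0],[0.08,-0.024,0.003,-0.006,0],[0.1,-0.024,0.003,-0.006,0],[0.102,-0.024,0.003,-0.006,0]]]' | grep -E "pos|force|open";  python3 -c "
from h import *
R=rel(toworld((-.119,-.108),.0));z=R[:,2]; print('jaw yaw',np.degrees(np.arctan2(z[1],z[0])))"; python3 look.py l9
```

```text
tool_pos: [0.5221, -0.0783, 0.0164]
contact_force: [-1.2, 0.7, -0.5]
opening: 0.0428
t 9.9 pos [ 0.5221 -0.0783  0.0164] rack [-0.1202 -0.1055] F [-1.2  0.7 -0.5] open 0.0428
shift tool [ 0.0164 -0.0026  0.0015]
jaw yaw 2.6308424031635127
[-1.2  0.7 -0.5]
scene origin [280 200]
side origin [313 169]
```

View pics/l9.png

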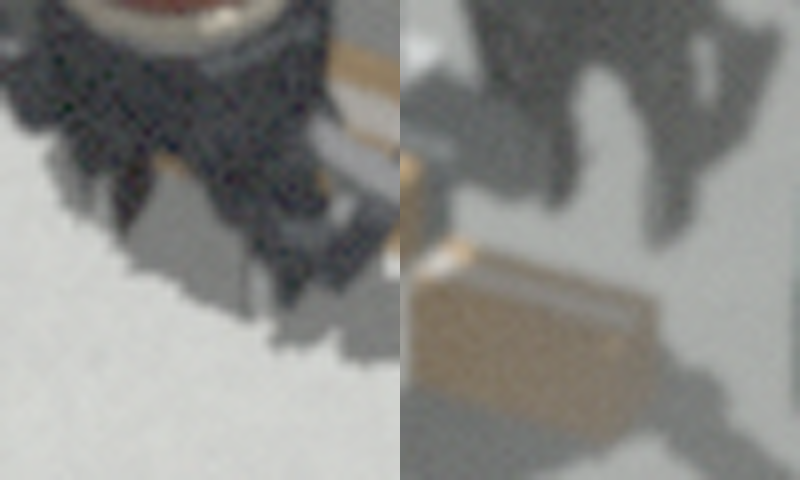

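Run:
```python
from h import *
p=np.array([.5221,-.0783])
for z in(.016,.03,.04,.05,.06):
    R=place([p[0],p[1],RACK[2]],[[-.0215,.011,z],[-.036,.011,z],[.0215,.011,z],[-.036,-.011,z],[-.0215,-.011,z]])
    print(z,'side',((proj('side',R)-[313,169])*8+[400,0]).round().tolist()[:3],'scene',((proj('scene',R)-[280,200])*8).round().tolist()[3:])
```

```text
0.016 side [[639.0, 313.0], [670.0, 325.0], [547.0, 279.0]] scene [[80.0, 263.0], [122.0, 285.0]]
0.03 side [[640.0, 283.0], [672.0, 295.0], [547.0, 249.0]] scene [[76.0, 241.0], [119.0, 264.0]]
0.04 side [[641.0, 261.0], [673.0, 273.0], [548.0, 228.0]] scene [[74.0, 226.0], [117.0, 248.0]]
0.05 side [[641.0, 240.0], [674.0, 251.0], [548.0, 206.0]] scene [[71.0, 210.0], [115.0, 232.0]]
0.06 side [[642.0, 217.0], [675.0, 229.0], [549.0, 184.0]] scene [[69.0, 194.0], [113.0, 216.0]]
```

```bash
python3 -m jog '[[[0.01,0,0,0,0],[0.02,0,0,0,0],[0.028,0,0,0,0],[0.028,0,0,0,0]]]' | grep -E "pos|force|open"; python3 look.py l10; python3 -c "
from h import *
R=rel(toworld((-.119,-.03),-.014))"
```

```text
tool_pos: [0.523, -0.079, -0.0098]
contact_force: [-0.3, 1.1, -0.1]
opening: 0.0433
[-0.3  1.1 -0.1]
scene origin [281 206]
side origin [313 176]
t 10.5 pos [ 0.524  -0.0793 -0.0086] rack [-0.1184 -0.1065] F [-0.2 -0.3  0.2] open 0.0425
shift tool [ 0.0055  0.0765 -0.0006]
```

View pics/l10.png

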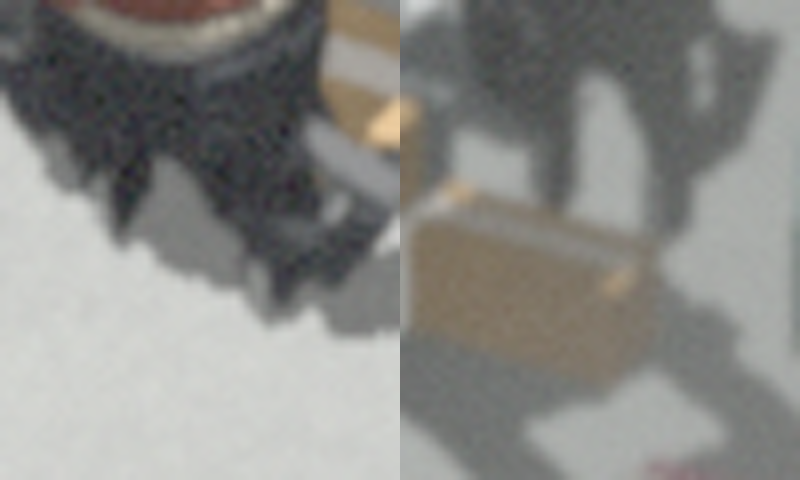

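```bash
python3 -m jog '[[[0.003,0.007,-0.001,0,0],[0.003,0.014,-0.001,0,0],[0.003,0.021,-0.001,0,0],[0.003,0.028,-0.001,0,0],[0.003,0.034,-0.001,0,0],[0.003,0.04,-0.001,0,0],[0.003,0.046,-0.001,0,0],[0.003,0.052,-0.001,0,0],[0.003,0.058,-0.001,0,0],[0.003,0.064,-0.001,0,0],[0.003,0.07,-0.001,0,0],[0.003,0.075,-0.001,0,0]]]' | grep -E "pos|force|open"
cat > wide.py <<'E'
from h import *
from station import ctrl,imaging
import cv2,sys
ims=[]
for n,(x,y) in(("scene",(250,140)),("side",(240,160))):
    d=imaging.get_image(n)["color"][y:y+120,x:x+100,::-1]
    d=(255*(d/255.)**.7).astype('uint8'); ims.append(cv2.resize(d,None,fx=4,fy=5,interpolation=cv2.INTER_CUBIC))
cv2.imwrite(f"pics/{sys.argv[1]}.png",np.hstack(ims))
E
python3 wide.py w1;python3 -c "
from h import *
R=rel(toworld((-.119,-.003),-.014))"
```

```text
tool_pos: [0.5196, -0.004, -0.0115]
contact_force: [-0.1, -0.8, 0.8]
opening: 0.0429
t 11.8 pos [ 0.5193 -0.0037 -0.0116] rack [-0.1196 -0.0308] F [ 0.2 -0.1 -0.3] open 0.0423
shift tool [0.0024 0.0278 0.0007]
```

View pics/w1.png

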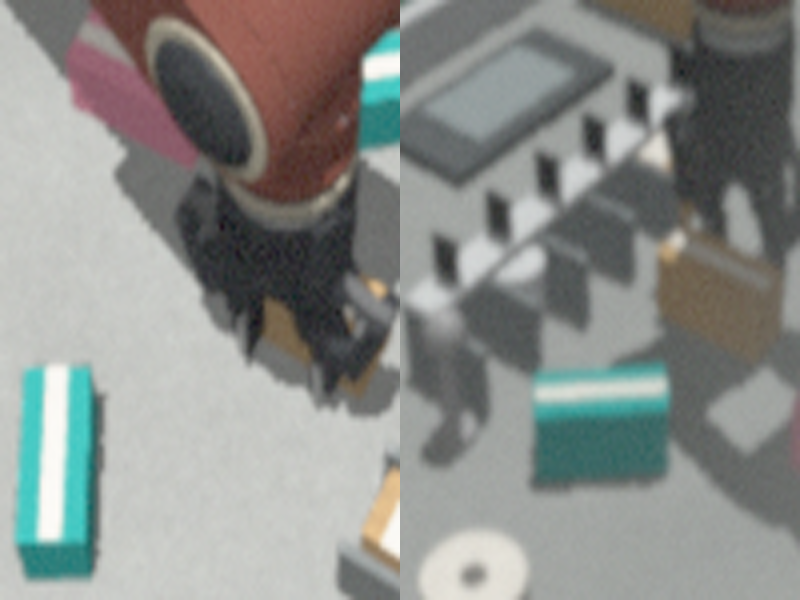

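```bash
python3 -m jog '[[[0.002,0.006,0,0,0],[0.002,0.012,0,0,0],[0.002,0.018,0,0,0],[0.002,0.024,0,0,0],[0.002,0.026,0,0,0],[0.002,0.026,0,0,0],[0.002,0.01,0,0,0],[0.002,-0.02,0,0,0],[-0.03,-0.03,-0.02,0,0.3],[-0.07,-0.05,-0.06,0,0.6],[-0.1,-0.06,-0.1,0,1],[-0.1,-0.06,-0.12,0,1]]]' | grep -E "pos|force|open"; python3 wide.py w2;python3 -c "
from h import *
R=rel(toworld((-.119,-.003),-.014))"
```

```text
tool_pos: [0.4044, -0.071, 0.0936]
contact_force: [-0.1, -0.4, 0.3]
opening: 0.0
t 13.1 pos [ 0.4026 -0.0701  0.0914] rack [-0.2393 -0.0918] F [0.2 0.1 0. ] open -0.0003
shift tool [0.1043 0.089  0.121 ]
```

View pics/w2.png

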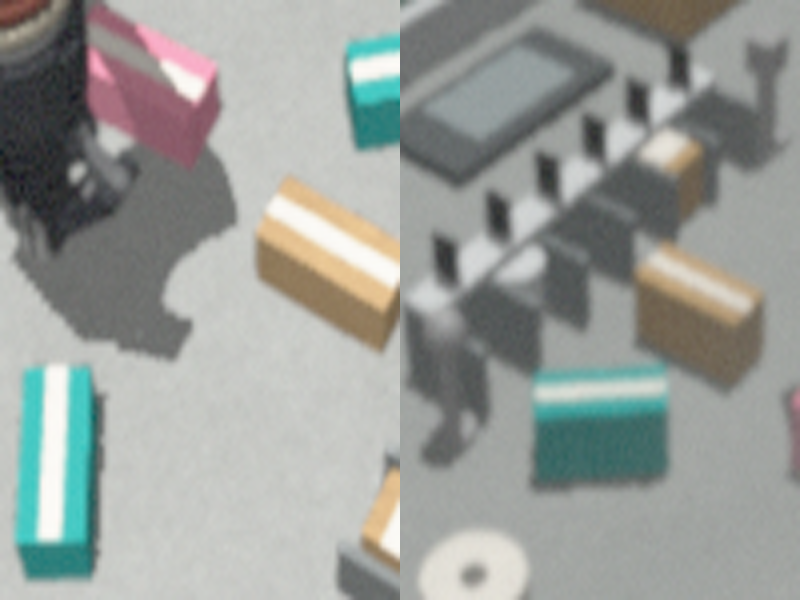

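Run:
```python
from h import *
from scipy.optimize import least_squares
A=lambda l:np.array(l)/[4,5]+[250,140]-.3
B=lambda l:(np.array(l)-[400,0])/[4,5]+[240,160]-.3
s=[[-.045,.02,.045],[-.045,-.02,.045],[.045,-.02,.045]]
C=[[-.045,.02,.045],[-.045,-.02,.045],[.045,-.02,.045],[.045,.02,.045]]
so=('scene',s,A([(290,178),(258,232),(390,302)])); do=('side',C,B([(737,325),(764,290),(668,243),(638,280)]))
for o in([so],[do],[so,do]):
    p,r=fit(o,[.5,0,0]); print(p.round(4),torack(p),p[2]-RACK[2],r.round(1).tolist())
```

```text
[0.518  0.0568 0.0857] [-0.11814125  0.02976596] 0.04007604286580872 [[-0.4, -1.3], [-0.0, 0.1], [0.4, 0.7]]
[0.5147 0.0534 0.0603] [-0.12162726  0.0264674 ] 0.01474680568760954 [[0.1, 0.1], [1.1, 0.4], [-0.3, 0.1], [-0.8, -1.0]]
[0.5167 0.0555 0.0861] [-0.11950978  0.02847166] 0.04051416777960211 [[-1.2, -1.1], [-0.8, 0.3], [-0.3, 0.9], [-0.5, 0.1], [0.1, 0.2], [-1.6, 0.3], [-1.9, -0.7]]
```

```bash
cat > zc.py <<'E'
from h import *
from station import imaging
import cv2,sys
ims=[]
for n,(x,y) in(("scene",(305,165)),("side",(290,200))):
    d=imaging.get_image(n)["color"][y:y+60,x:x+50,::-1]
    ims.append(cv2.resize(d,None,fx=8,fy=8,interpolation=cv2.INTER_CUBIC))
cv2.imwrite(f"pics/{sys.argv[1]}.png",np.hstack(ims))
E
python3 zc.py z1
```

```text
(no output)
```

View pics/z1.png

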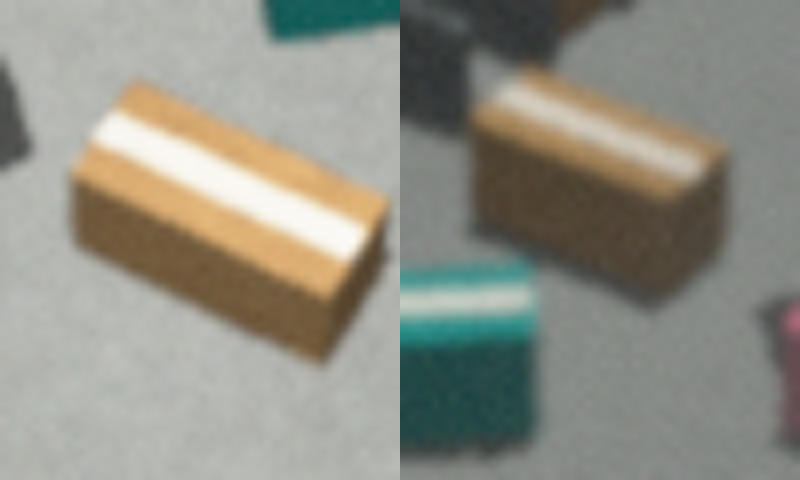

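Clean view of the carton. Its top corners in the scene half are (137,80), (388,203), (325,300) and (73,178). In the side half they are (665,200), (730,150), (528,66) and (472,120).

Run:
```python
from h import *
A=lambda l:np.array(l)/8+[305,165]-.4
B=lambda l:(np.array(l)-[400,0])/8+[290,200]-.4
s=[[-.045,.02,.045],[.045,.02,.045],[.045,-.02,.045],[-.045,-.02,.045]]
C=[[-.045,.02,.045],[-.045,-.02,.045],[.045,-.02,.045],[.045,.02,.045]]
so=('scene',s,A([(137,80),(388,203),(325,300),(73,178)])); do=('side',C,B([(665,200),(730,150),(528,66),(472,120)]))
for o in([so],[do],[so,do]):
    p,r=fit(o,[.5,0,0]); print(p.round(4),torack(p),p[2]-RACK[2],r.round(1).tolist())
R=rel(toworld((-.205,.0285),.09))
z=R[:,2]; print('jaw yaw',np.degrees(np.arctan2(z[1],z[0])))
```

```text
[0.5171 0.0528 0.0344] [-0.11920046  0.02575462] -0.011150716583746237 [[-0.3, -0.1], [0.5, 0.1], [0.4, 0.4], [-0.7, -0.5]]
[0.517  0.0541 0.0365] [-0.1192895   0.02707243] -0.009131285594493013 [[0.2, 0.2], [0.1, -0.2], [0.4, 0.3], [-0.9, -0.3]]
[0.5172 0.0532 0.0344] [-0.11912166  0.02614799] -0.011249461480958747 [[-0.2, -0.2], [0.6, -0.0], [0.5, 0.3], [-0.6, -0.6], [0.3, -0.0], [0.2, -0.3], [0.6, 0.1], [-0.7, -0.5]]
t 13.2 pos [ 0.4037 -0.0695  0.0901] rack [-0.2381 -0.0912] F [ 0.5  0.3 -0.3] open 0.0001
shift tool [-1.000e-04  1.197e-01  3.310e-02]
jaw yaw 2.593469791013854
```

```bash
python3 -m jog '[[[0,0.02,0.01,0.14,1],[0,0.045,0.02,0.28,1],[0,0.075,0.03,0.42,1],[0,0.1,0.04,0.56,1],[0,0.119,0.043,0.7,1],[0,0.119,0.043,0.84,1],[0,0.119,0.043,0.98,1],[0,0.119,0.043,1.12,1],[0,0.119,0.043,1.26,1],[0,0.119,0.043,1.4,1],[0,0.119,0.043,1.54,1],[0,0.119,0.043,1.571,1]]]' | grep -E "pos|force|open"; python3 -c "
from h import *
R=rel(toworld((-.195,.0275),-.002));z=R[:,2]; print('jaw yaw',np.degrees(np.arctan2(z[1],z[0])),'want',-87.39)"
```

```text
tool_pos: [0.4415, 0.0519, 0.0887]
contact_force: [-0.1, 0.3, -0.2]
opening: 0.0001
t 14.4 pos [0.4415 0.0519 0.0887] rack [-0.1948  0.0283] F [-0.1  0.3 -0.2] open 0.0001
shift tool [0.0907 0.0009 0.0009]
jaw yaw -87.54392004091754 want -87.39
```

```bash
python3 -m jog '[[[0.02,0.001,0.001,0,1],[0.05,0.001,0.001,0,1],[0.08,0.001,0.001,0,1],[0.09,0.001,0.001,0,1],[0.09,0.001,0.001,0,1]]]' | grep -E "pos|force|open"; python3 zc.py z2; python3 -c "
from h import *
R=rel(toworld((-.071,.0275),-.002));z=R[:,2]; print('jaw yaw',np.degrees(np.arctan2(z[1],z[0])),'want',-87.39)"
```

```text
tool_pos: [0.4398, 0.0515, -0.0036]
contact_force: [-0.1, -0.5, -0.0]
opening: -0.0001
t 15.0 pos [ 0.4424  0.0512 -0.0007] rack [-0.1939  0.0276] F [0.6 0.1 0.2] open -0.0
shift tool [-1.00e-04  1.23e-01 -2.00e-04]
jaw yaw -87.52786892210698 want -87.39
```

View pics/z2.png

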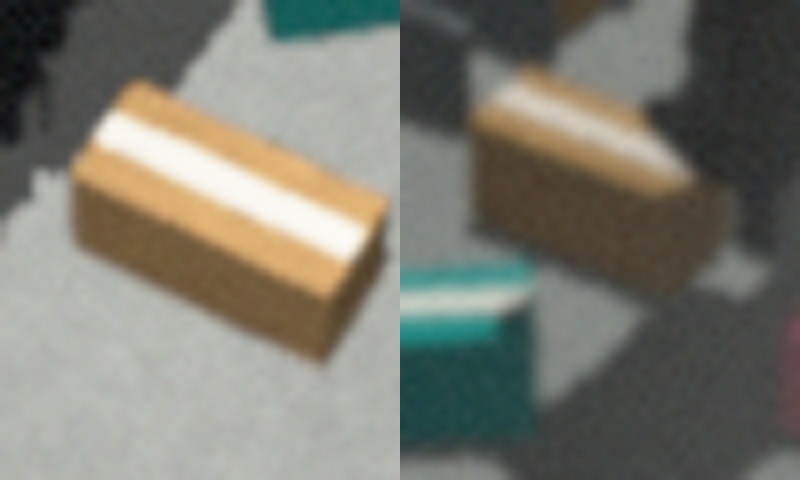

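```bash
python3 -m jog '[[[0,0.008,0,0,1],[0,0.016,0,0,1],[0,0.022,0,0,1],[0,0.028,0,0,1],[0,0.034,0,0,1],[0,0.04,0,0,1],[0,0.046,0,0,1],[0,0.052,0,0,1],[0,0.058,0,0,1],[0,0.064,0,0,1],[0,0.068,0,0,1],[0,0.068,0,0,1]]]' | grep -E "pos|force|open"; python3 wide.py w3; python3 -c "
from h import *
R=rel(toworld((-.071,.0275),-.002));z=R[:,2]; print('jaw yaw',np.degrees(np.arctan2(z[1],z[0])),'want',-87.39)"
```

```text
tool_pos: [0.5111, 0.0541, -0.0014]
contact_force: [-0.4, 1.1, -0.8]
opening: -0.0002
t 16.3 pos [ 0.5104  0.0541 -0.0015] rack [-0.1259  0.0274] F [-0.2  0.5  0.3] open 0.0
shift tool [-0.0001  0.0549 -0.0002]
jaw yaw -87.52267016163994 want -87.39
```

View pics/w3.png

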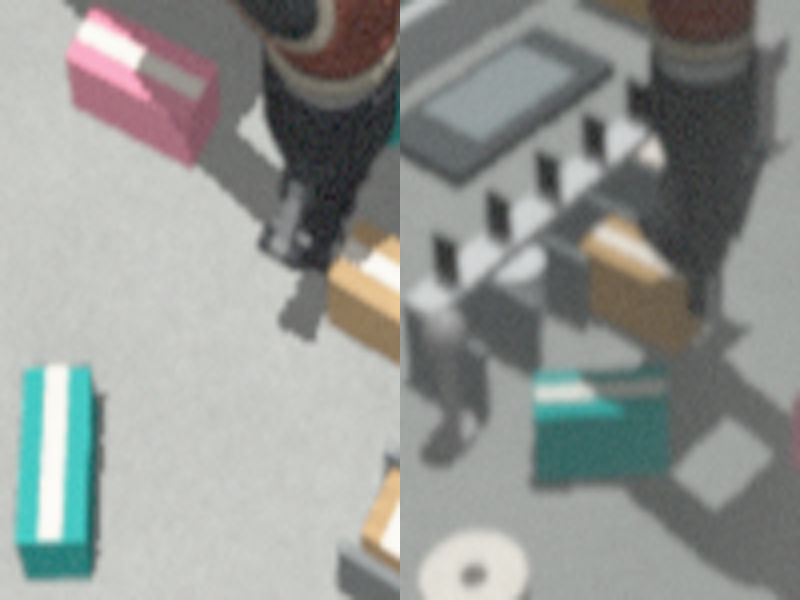

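Run:
```python
from station import imaging
import cv2
d=imaging.get_image("scene")["color"][155:245,310:410,::-1]
cv2.imwrite("pics/e1.png",cv2.resize(d,None,fx=6,fy=6,interpolation=cv2.INTER_CUBIC))
```

```text
(no output)
```

View pics/e1.png

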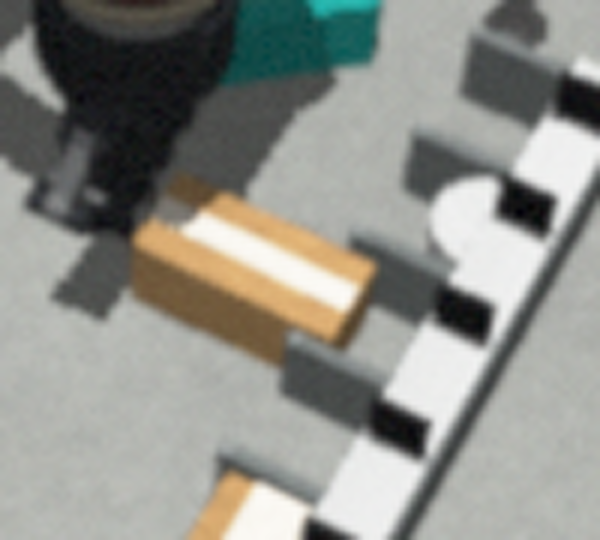

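The front end has entered gap 3, between the dividers at (380,250) and (330,360), and it sits straight. I'll push on until it is home and watch the force.

```bash
python3 -m jog '[[[0,0.006,0,0,1],[0,0.012,0,0,1],[0,0.018,0,0,1],[0,0.024,0,0,1],[0,0.03,0,0,1],[0,0.035,0,0,1],[0,0.04,0,0,1],[0,0.045,0,0,1],[0,0.048,0,0,1],[0,0.051,0,0,1],[0,0.051,0,0,1]]]' | grep -E "pos|force|open"
python3 - <<'E'
from h import *
R=rel(toworld((-.071,.0275),-.002))
from station import imaging
import cv2
d=imaging.get_image("scene")["color"][155:245,310:410,::-1]
cv2.imwrite("pics/e2.png",cv2.resize(d,None,fx=6,fy=6,interpolation=cv2.INTER_CUBIC))
E
```

```text
tool_pos: [0.5617, 0.0563, -0.0021]
contact_force: [0.3, -0.3, 0.7]
opening: 0.0
t 17.45 pos [ 0.5617  0.0563 -0.0021] rack [-0.0746  0.0273] F [ 0.3 -0.3  0.7] open 0.0
shift tool [-0.0001  0.0036 -0.0002]
```

View pics/e2.png

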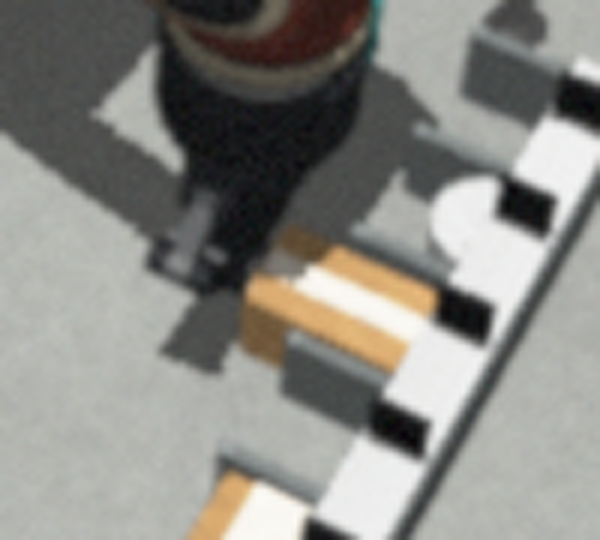

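```bash
python3 -m jog '[[[0,0.002,0,0,1],[0,0.003,0,0,1],[0,0.004,0,0,1],[0,0.005,0,0,1],[0,0.005,0,0,1]]]' | grep -E "pos|force|open"; python3 -c "
from h import *
rel(toworld((-.071,.0275),-.002))"
```

```text
tool_pos: [0.5649, 0.0565, -0.0023]
contact_force: [-7.1, -1.1, 4.5]
opening: -0.0002
t 18.0 pos [ 0.5649  0.0565 -0.0023] rack [-0.0713  0.0273] F [-7.1 -1.1  4.5] open -0.0002
shift tool [-0.0003  0.0003 -0.0002]
```

```bash
python3 -m jog '[[[0,0.001,0,0,1],[0,0.002,0,0,1],[0,0.003,0,0,1],[0,0.003,0,0,1]]]' | grep -E "pos|force|open"; python3 -c "
from h import *
rel(toworld((-.071,.0275),-.002))"
```

```text
tool_pos: [0.5646, 0.0565, -0.0026]
contact_force: [-12.0, -0.5, 10.2]
opening: 0.0001
t 18.4 pos [ 0.5646  0.0565 -0.0026] rack [-0.0716  0.0273] F [-12.   -0.5  10.2] open 0.0001
shift tool [-0.0007  0.0006 -0.0002]
```

The carton is stopped firmly at the predicted place, with force rising and no motion. I'll back straight off, rise and check.

```bash
python3 -m jog '[[[0,-0.004,0,0,1],[0,-0.015,0,0,1],[0,-0.035,0,0,1],[-0.02,-0.05,0,0,1],[-0.06,-0.055,0,0,1],[-0.1,-0.055,0,0,1],[-0.14,-0.06,0,0,1],[-0.15,-0.08,0.03,0,1],[-0.15,-0.1,0.07,0,1],[-0.15,-0.11,0.11,0,1],[-0.15,-0.12,0.15,0,1],[-0.15,-0.12,0.16,0,1]]]' | grep -E "pos|force|open"
python3 - <<'E'
from station import imaging
import cv2
a=imaging.get_image("scene")["color"][:,:,::-1]; b=imaging.get_image("side")["color"][:,:,::-1]
cv2.imwrite("pics/f_full.png",a); cv2.imwrite("pics/f_side.png",b)
cv2.imwrite("pics/e3.png",cv2.resize(a[150:290,310:430],None,fx=4,fy=4,interpolation=cv2.INTER_CUBIC))
cv2.imwrite("pics/e4.png",cv2.resize(b[160:250,240:350],None,fx=6,fy=6,interpolation=cv2.INTER_CUBIC))
E
```

```text
tool_pos: [0.4544, -0.1114, 0.1501]
contact_force: [0.3, 0.5, 0.2]
opening: -0.0003
```

View pics/e3.png

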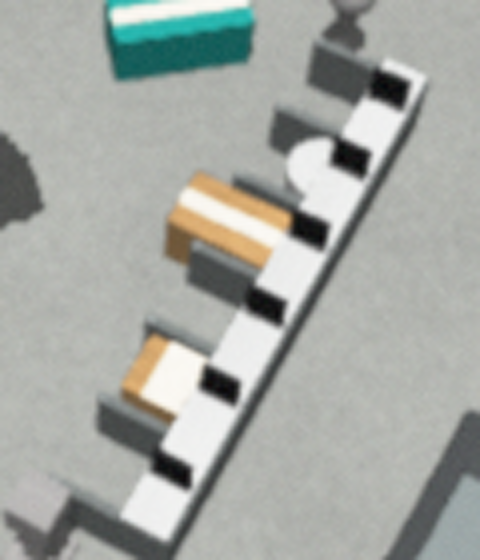

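View pics/e4.png

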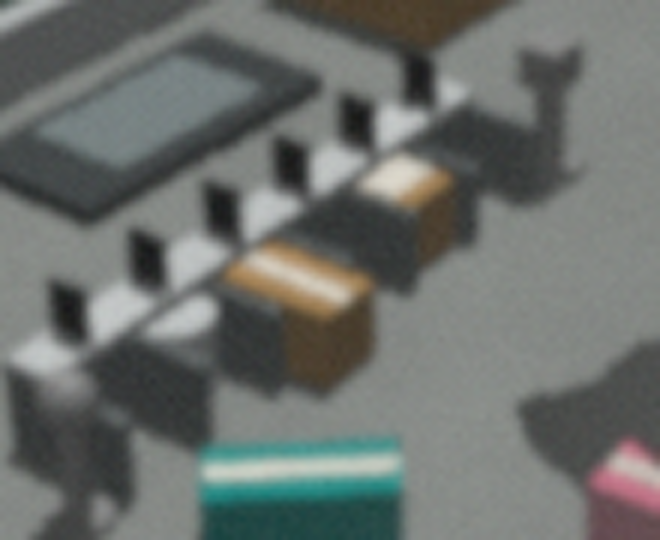

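View pics/f_full.png

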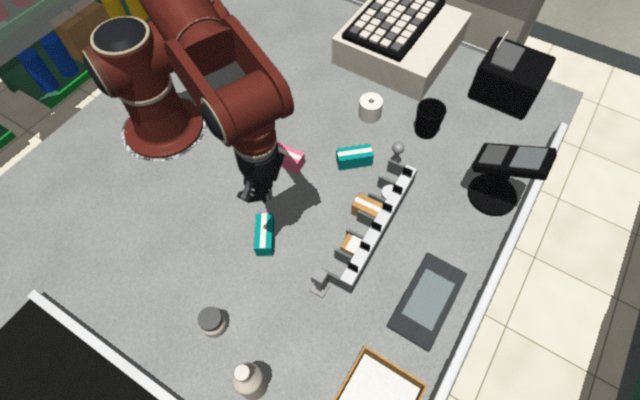

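Run:
```python
from h import *
for c,l in(('scene',[(310+200/4,150+172/4),(310+168/4,150+213/4)]),('side',[(240+375/6,160+284/6),(240+328/6,160+318/6)])):
    print(c,[torack(back(c,np.array(u)-.4,.045)).round(4).tolist() for u in l])
from station import ctrl
o=ctrl.get_obs(); print(o['t'],o['contact_force'],np.abs(o['dq']).max())
import cv2
a=cv2.imread('pics/scene0.png').astype(int);b=cv2.imread('pics/f_full.png').astype(int)
d=np.abs(a-b).max(2)
for n,(x,y,w) in dict(roll=(371,107,15),cup=(430,118,18),jar=(212,321,18),bottle=(247,378,18),tin=(388,190,5),pack=(350,243,8),turqA=(354,156,22),turqB=(263,233,22)).items(): print(n,d[y-w:min(400,y+w),x-w:x+w].mean().round(1))
```

```text
scene [[-0.0582, 0.0459], [-0.0616, 0.0113]]
side [[-0.0609, 0.008], [-0.0604, 0.0456]]
19.7 [ 0.31448118  0.16633593 -0.24383387] 0.047354514183170875
roll 2.0
cup 5.4
jar 2.6
bottle 2.3
tin 1.4
pack 1.7
turqA 2.7
turqB 18.4
```

Run:
```python
import cv2,numpy as np
a=cv2.imread('pics/scene0.png');b=cv2.imread('pics/f_full.png')
r=lambda i:np.hstack([cv2.resize(i[95:145,400:450],None,fx=5,fy=5),cv2.resize(i[200:260,235:285],(250,250))])
cv2.imwrite('pics/cmp.png',np.vstack([r(a),r(b)]))
```

```text
(no output)
```

View pics/cmp.png

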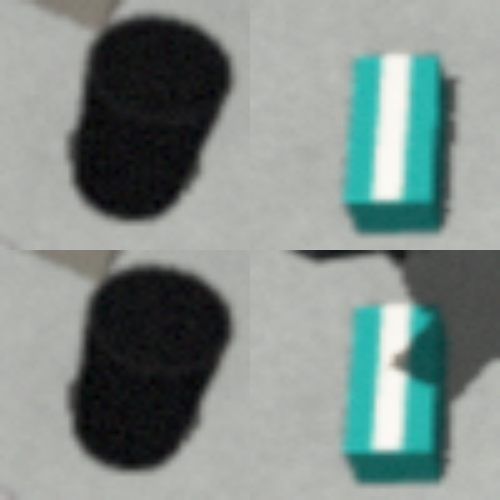

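The cup and the turquoise carton are unmoved; only the arm's shadow differs. Handing in.

```bash
python3 -c "
from station import ctrl
print(ctrl.finish_job())"
```

```text
the job is handed in; nothing more can be done
None
```

I tipped tabs 1, 2 and 3 in turn, then pushed the brown carton into gap 3 until it was home against the back stop. I handed the job in at about 20 s; the limit is 56 s. The ball-topped post is at the rack's +y end, so I counted from there.

- **Tabs:** My first run along the rail passed above the tabs without touching them. Seen in the cameras, the fingertip sits about 27 mm higher than the reported TCP. I lowered the tool and ran again. I saw tabs 1 and 3 tipped under the finger. Tab 2 I only saw upright again afterwards, so its tipping follows from the same run at the same height rather than from a picture. The finger stopped over tab 3, and in the last pictures all six tabs are upright.
- **Carton:** I pushed it sideways with two fingers on its one side to line it up with the gap, then lengthways with the fingers shut. It was never gripped or lifted. It stopped where predicted: the force on the tool rose to about 12 N along the push and the carton did not move further. Its rear edge measures rack x ≈ -58 to -62 mm, against -60 mm for fully home.
- **Other goods:** Before-and-after pictures show the tin, pack, roll, cup, jar, bottle and the turquoise look-alikes in place. I did not compare the pink one closely. It was partly hidden by the arm at the end, but no move came near enough to touch it.

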